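# Latch the pop-up tray that holds the cast hub

## Task

On the bench stands a grey unit with two push-push trays side by side, both popped up. Press the tray that holds the cast hub down to its stop by its flat ribbed plate, not by the hub, and let go, so that it stays latched down with the hub still in it; do not press the other tray, it stays up.

Things in the scene. Friction and masses are not known exactly. Their poses are not given: they have to be found in the camera images.
- tray_unit: Grey steel housing, fixed, 146 (x) x 180 (y) x 55 mm high; origin at the centre of its underside, front to -x, z up. Two dark steel trays, 130 x 75 mm, at y = +44.5 (left) and -44.5 mm (right). Each has in front a flat ribbed press plate, 54 x 75 mm, centred at x = -38 mm, and behind it a pocket 70 x 69 mm, 22 mm deep, centred at x = +27 mm. Press straight down on the plate.
- cast_hub: Cast grey hub, a 62 mm flange with a narrower boss on top, 31 mm high, origin at the centre of its underside. It lies loose in the pocket of one of the two trays (either one); the other tray holds a small brass spacer (29 mm wide, 21 mm high).
- tray_left (a joint): Downward travel (m) of the tray at +y: 0 popped up (plate and rim 81 mm above the unit's underside), 0.019 latched (62 mm), 0.0275 at the stop (53.5 mm). Spring: 3 N at the top to 8 N at the stop. Pressed beyond 0.025 and released it rises to 0.019 and stays; released earlier it pops up. When latched, another press to the stop lets it pop up again.
- tray_right (a joint): The same for the tray at -y of the unit.
Mind the look-alikes: they are no part of the job. What is shaped like the cast_hub but purple is not meant.

How it is judged:
By the outcome, as a careful person would: the job done as asked, in the order asked, and still so for the second after the job is handed in, with the robot touching nothing.
It also fails if it takes over 29 s, if anything falls off the work surface, if the arm or the gripper's body presses on something with over 40 N, if the wrist force passes 120 N, or if a joint passes its speed limit or range.

## Robot

A 6-joint arm with a two-finger parallel gripper is mounted at the origin on a cart in front of the work surface, level with it; the furniture and walls round the work are solid. World frame = base frame: x ahead of the robot, y to its left, z up, the work surface at z = 0. Lengths are in mm, angles in rad, forces in N, time in s.
With the tool pointing down it reaches from about 275 to 775 mm from the base axis. Payload 14.6 kg.
Tool frame: the origin (TCP) lies on the centre line of the jaws, within the pads' length; the fingertips stand 14 mm ahead of it and the grasp point (between the pads) lies 5 mm behind it; z points along the fingers, y is the line along which they close (so a half turn about z gives the same grasp; the last joint's range is limited). The gripper opens to 85 mm and grips with 20 to 120 N. Pads are 22 mm wide; open, the fingers measure 114 mm over their backs; the gripper's body (76 mm by 85 mm) begins 54 mm behind the grasp point. The pads swing forward as they close: fully open they stand 13 mm farther back than shut.
Start: joints at [-1.471, 0.263, -0.048, 1.259, 0, 1.415], TCP at [132.321, -508.055, 245.278] pointing down, gripper open.
Joint ranges: [-2.65, 2.65], [-0.89, 1.7], [-1.18, 1.37], [-2.13, 2.11], [-1.35, 1.29], [-3.14, 3.14]. Speed limits (rad/s): [1.89, 1.89, 2.57, 2.79, 3.14, 3.14].

## Interface

Orientations are given as a unit quaternion [w, x, y, z].
In Python, from bench import sense, viewer, job_done gives the robot as it stands.
- The arm moves only by the shell command python3 -m creep 'ROWS' [OPENING]. ROWS is JSON, a list of rows, each a list of 2 entries, a list of its own where there are three numbers: the shift along the world's x, y, z in m, then the turn, a rotation vector about the world's x, y, z in rad. In form: [[[x, y, z], [ax, ay, az]], ...]. A call has 1 to 20 rows; each row is the pose to reach, as a shift and turn from the pose commanded when the call began; what a row does not reach only later rows make up. A row lasts 1/8 s, in which the tool goes at most 62.5 mm and 10.7 degrees, less where a joint would pass 70% of its speed; a pose out of reach is approached as far as the arm can. A call with a gripper value outside its range is refused whole. OPENING is the closure, from 0 (fully open) to 1 (shut), set as the call begins (- or left out, the last holds). The fingers move at their own pace and stop on an object; the grip force is fixed at half the most. Time passes only in rows, so rows that repeat a pose let the fingers close. It gives the time, the measured TCP pose, the force, the opening and the grip force at its end, in the units of the state.
- sense(): the state, without advancing time (a new reading comes with each control period).
- viewer.grab_frame(name): name is "scene" or "top"; returns the picture (400x640x3 uint8, red, green, blue); there is no depth.
- viewer.calibration(name): a dict with "fx", "fy", "cx", "cy" (pixels), "T" (4x4, takes a point from camera to world coordinates). Camera axes: x right, y up, looking along -z (the intrinsics and any distortion apply to the point x, -y, -z); pixel columns grow to the right and rows downward; lengths in mm; the calibration is good to about 2 mm. A picture is of the moment at which its call begins. calibration takes no time and is no camera call.
- job_done(): hands the job in; it is judged then, once.
The state is a dict: "t": time; "q": joint angles; "dq": joint speeds; "joint_torque": joint torques, N m; "ee_pos": TCP position; "tool_rot": TCP orientation; "contact_force": force on the tool from outside, world axes, zero at the start; "moment": the same for the moment, N m; "gripper_width": finger opening in mm; "finger_force": force on a finger pad.
Only numpy, scipy, OpenCV 4.12 (cv2) and the standard library are available. Lean on these libraries where they do the work, as an engineer would, in place of code of your own. Each camera call takes 0.05 s, during which the arm holds its last target. There are 200 camera calls.

## Working session

There is one attempt and no reset: what is moved stays moved. The work goes in short steps, Python scripts to look and compute and a shell command to move; the robot and the scene stay as the last step left them, time stands still between calls to the robot, and variables do not carry over. Pictures are saved under pics/ and viewed, at most 10 in all, crops included, and the job is handed in when it is done.

```bash
mkdir -p pics; python3 - <<'E'
from bench import sense, viewer
import cv2
for n in("scene","top"):
    im=viewer.grab_frame(n); cv2.imwrite(f"pics/{n}0.png",im[:,:,::-1])
    c=viewer.calibration(n); print(n,c)
s=sense(); print(s['t'],s['ee_pos'],s['tool_rot'],s['contact_force'],s['gripper_width'])
E
```

```text
scene {'fx': 435.5275472423411, 'fy': 435.5275472423411, 'cx': 319.54371176112153, 'cy': 198.38579611520248, 'T': array([[ 8.66697669e-01,  3.45394879e-01, -3.59913223e-01,
         3.10943490e+02],
       [-4.98476668e-01,  5.72379271e-01, -6.51078322e-01,
        -6.56540018e+02],
       [-1.88722505e-02,  7.43696408e-01,  6.68251068e-01,
         6.53634813e+02],
       [ 0.00000000e+00,  0.00000000e+00,  0.00000000e+00,
         1.00000000e+00]])}
top {'fx': 364.4023336585713, 'fy': 364.4023336585713, 'cx': 317.16417818972894, 'cy': 203.17053612791256, 'T': array([[-2.41933914e-02,  9.97973841e-01, -5.88463520e-02,
         5.36684050e+02],
       [-9.99080945e-01, -2.62196789e-02, -3.39085983e-02,
        -1.19939789e+02],
       [-3.53828266e-02,  5.79719050e-02,  9.97690991e-01,
         9.31420137e+02],
       [ 0.00000000e+00,  0.00000000e+00,  0.00000000e+00,
         1.00000000e+00]])}
0.1 [ 132.30299164 -507.82868524  244.86736403] [-4.69540847e-04  9.91895329e-01  1.27056822e-01  6.35444706e-06] [ 0.30906171 -0.48859241 -0.03034258] 85.71334233340373
```

View pics/scene0.png

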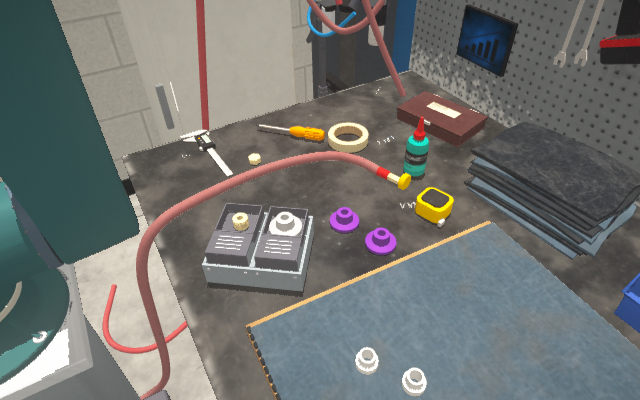

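View pics/top0.png

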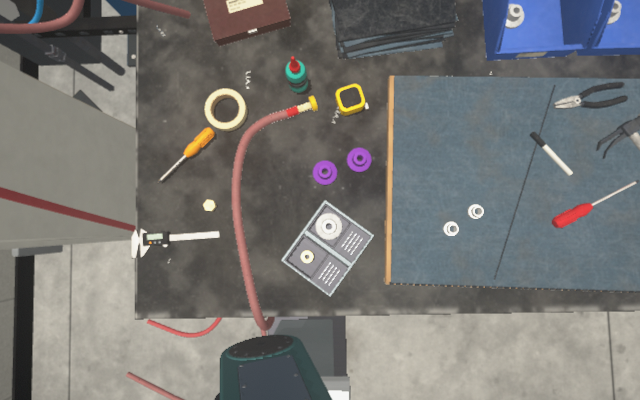

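The unit's corners in the top view are about (326,200), (373,238), (331,296) and (282,258). The hub candidates are:
- Grey hub in a tray at top (329,225) / scene (285,222). This fits the description: grey, in a pocket.
- Purple look-alikes at top (325,172) and (359,160), which are not meant.
- Pale cups on the mat at top (451,229) and (476,212), which are not in a tray.
- Brass spacer in the other tray at top (307,257).

Next I'll measure, and confirm the choice in a crop.

```bash
cat > h.py <<'E'
import numpy as np, cv2
from bench import sense, viewer
def ray(n,u,v):
    c=viewer.calibration(n);T=c['T']
    d=T[:3,:3]@np.array([(u-c['cx'])/c['fx'],-(v-c['cy'])/c['fy'],-1]);return T[:3,3],d/np.linalg.norm(d)
def plane(n,u,v,z):
    o,d=ray(n,u,v);return o+d*(z-o[2])/d[2]
def proj(n,p):
    c=viewer.calibration(n);T=c['T'];q=T[:3,:3].T@(np.array(p)-T[:3,3])
    return c['cx']-c['fx']*q[0]/q[2],c['cy']+c['fy']*q[1]/q[2]
def tri(a,b):
    o1,d1=ray("top",*a);o2,d2=ray("scene",*b)
    s=np.linalg.lstsq(np.c_[d1,-d2],o2-o1,rcond=None)[0];p,q=o1+d1*s[0],o2+d2*s[1];return (p+q)/2,np.linalg.norm(p-q)
E
python3 - <<'E'
from h import *
t=cv2.imread('pics/top0.png');s=cv2.imread('pics/scene0.png')
a=cv2.resize(t[190:305,270:385],(480,480),interpolation=cv2.INTER_CUBIC);b=cv2.resize(s[190:300,195:325],(567,480),interpolation=cv2.INTER_CUBIC)[:,:320*567//567]
cv2.imwrite('pics/crop.png',np.hstack([a,b]))
c=[plane("top",*p,81) for p in((326,202),(372,238),(331,294),(284,258))]
print(np.round(c)); 
for i in range(4): print(np.linalg.norm(c[i]-c[i-1]))
print("hub",tri((329,226),(285,218)),"spacer",tri((307,257),(239,217)))
for z in(0,100,200,300,400):
  for p in((240,250),(236,190),(250,300)): print(z,p,np.round(plane("top",*p,z)),np.round(proj("scene",plane("top",*p,z))))
E
```

```text
[[ 589. -112.   81.]
 [ 503. -216.   81.]
 [ 377. -118.   81.]
 [ 461.  -11.   81.]]
162.96359566285673
135.28960379844256
159.91977283428727
136.44067427887705
hub (array([ 533.58635191, -117.60464644,   86.2933034 ]), np.float64(1.4398109534077022)) spacer (array([462.70948408, -64.51720147,  80.15259139]), np.float64(0.9736105179720489))
0 (240, 250) [477. 112.  -0.] [220. 193.]
0 (236, 190) [631. 121.   0.] [279. 170.]
0 (250, 300) [350.  88.   0.] [168. 220.]
100 (240, 250) [483.  87. 100.] [219. 163.]
100 (236, 190) [621.  95. 100.] [277. 142.]
100 (250, 300) [370.  66. 100.] [169. 187.]
200 (240, 250) [490.  62. 200.] [218. 128.]
200 (236, 190) [611.  69. 200.] [274. 109.]
200 (250, 300) [390.  44. 200.] [169. 148.]
300 (240, 250) [496.  38. 300.] [216.  84.]
300 (236, 190) [601.  43. 300.] [270.  68.]
300 (250, 300) [410.  21. 300.] [170. 101.]
400 (240, 250) [502.  13. 400.] [214.  30.]
400 (236, 190) [591.  18. 400.] [265.  18.]
400 (250, 300) [430.  -1. 400.] [171.  43.]
```

View pics/crop.png

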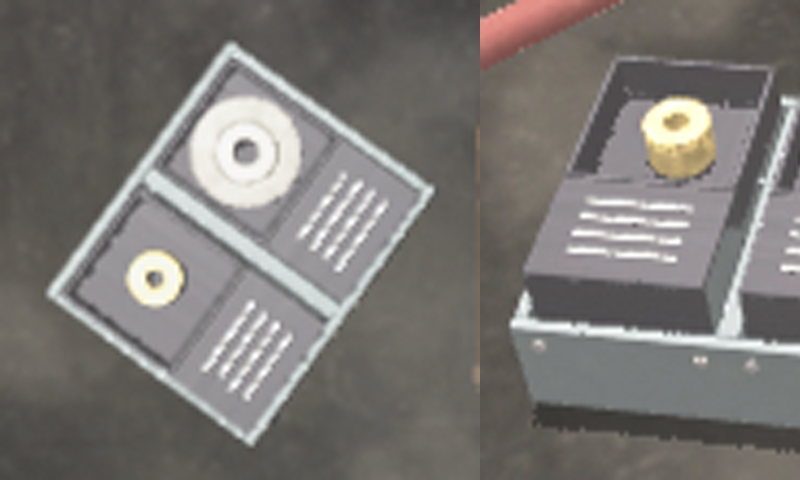

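The crop shows the grey hub in the upper tray, crop (245,152), and the brass spacer in the lower-left one, crop (155,278). The hub tray's press-plate ribs are centred at crop (343,222), which is top (352,243).

```bash
python3 - <<'E'
from h import *
k=480/115
P=[plane("top",270+x/k,190+y/k,55)[:2] for x,y in((232,43),(433,190),(252,441),(50,292))]
# back-right, front-right, front-left, back-left
c=np.mean(P,0);print(np.round(P),c,[np.linalg.norm(P[i]-P[i-1]) for i in range(4)])
ex=(P[0]+P[3]-P[1]-P[2]);ex/=np.linalg.norm(ex);ey=np.array([-ex[1],ex[0]]);print("yaw",np.arctan2(ex[1],ex[0]))
pl=c-38*ex-44.5*ey
print("plate",pl,"ribs",plane("top",270+343/k,190+222/k,81),"hub exp",c+27*ex-44.5*ey)
s=sense();print(s['ee_pos'],pl-s['ee_pos'][:2])
E
sleep 0; ls
```

```text
[[ 595. -111.]
 [ 508. -223.]
 [ 368. -116.]
 [ 454.   -2.]] [ 481.10443361 -113.13695763] [np.float64(177.28510404017658), np.float64(142.45979024332962), np.float64(176.05409519965627), np.float64(142.83995287261936)]
yaw 0.9163533520882863
plate [ 493.27889931 -170.37359262] ribs [ 491.88541491 -169.91782371   81.        ] hub exp [ 532.84553038 -118.80342968]
[ 132.30299164 -507.82868524  244.86736403] [360.97590767 337.45509262]
h.py
pics
```

The three estimates (outline, ribs, hub position) agree within 2 mm, and the plate is at (492, -170). I'll move above it with the gripper shut.

```bash
python3 -m creep '[[[0.045,0.042,0],[0,0,0]],[[0.09,0.084,0],[0,0,0]],[[0.13,0.122,0],[0,0,0]],[[0.17,0.16,0],[0,0,0]],[[0.21,0.197,0],[0,0,0]],[[0.25,0.235,0],[0,0,0]],[[0.29,0.272,0],[0,0,0]],[[0.325,0.305,0],[0,0,0]],[[0.36,0.338,0],[0,0,0]],[[0.36,0.338,0],[0,0,0]],[[0.36,0.338,-0.04],[0,0,0]],[[0.36,0.338,-0.08],[0,0,0]],[[0.36,0.338,-0.11],[0,0,0]],[[0.36,0.338,-0.11],[0,0,0]],[[0.36,0.338,-0.11],[0,0,0]]]' 1
python3 - <<'E'
from h import *
s=sense();print(s['t'],s['ee_pos'],s['tool_rot'],s['contact_force'],s['gripper_width'])
ims=[cv2.cvtColor(viewer.grab_frame(n),cv2.COLOR_RGB2BGR) for n in("top","scene")]
cv2.imwrite('pics/c1.png',np.hstack([cv2.resize(ims[0][180:310,270:400],(400,400)),cv2.resize(ims[1][170:300,190:320],(400,400))]))
E
```

```text
t: 1.98
ee_pos: [492.5, -170.6, 136.4]
tool_rot: [0.0, 0.992, 0.127, 0.0]
contact_force: [-0.1, 0.0, -0.3]
gripper_width: -0.0
finger_force: 0.0
1.975 [ 492.52692215 -170.59011921  136.4219089 ] [3.32857615e-04 9.91923874e-01 1.26833589e-01 3.96456893e-04] [-0.05157914  0.03741932 -0.34840821] -0.0026956524743362185
```

View pics/c1.png

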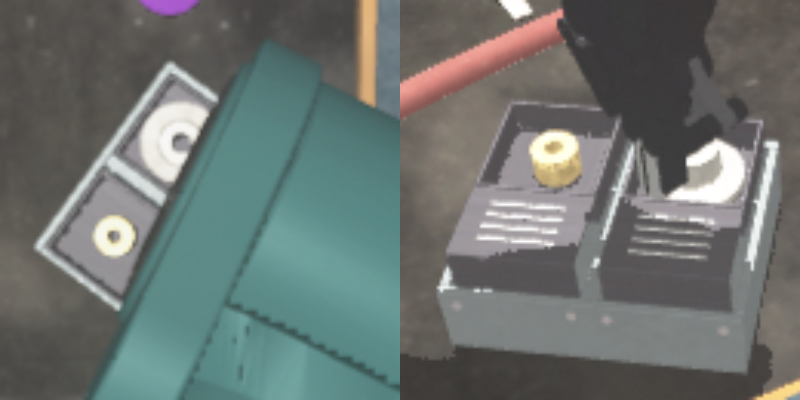

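The shut fingertips hang over the hub tray's plate, at about crop (668,190) from the side and 41 mm above it. The other tray is clear. Now I'll descend gently.

```bash
python3 -m creep '[[[0,0,-0.02],[0,0,0]],[[0,0,-0.036],[0,0,0]],[[0,0,-0.042],[0,0,0]],[[0,0,-0.048],[0,0,0]],[[0,0,-0.052],[0,0,0]],[[0,0,-0.052],[0,0,0]],[[0,0,-0.052],[0,0,0]]]'
```

```text
t: 2.95
ee_pos: [492.5, -170.2, 83.6]
tool_rot: [0.0, 0.992, 0.127, 0.0]
contact_force: [-1.7, 0.2, 5.5]
gripper_width: 0.3
finger_force: 2.4
```

```bash
python3 -m creep '[[[0,0,-0.004],[0,0,0]],[[0,0,-0.008],[0,0,0]],[[0,0,-0.012],[0,0,0]],[[0,0,-0.015],[0,0,0]],[[0,0,-0.016],[0,0,0]],[[0,0,-0.016],[0,0,0]],[[0,0,-0.016],[0,0,0]]]'
```

```text
t: 3.82
ee_pos: [492.5, -170.2, 67.7]
tool_rot: [0.0, 0.992, 0.127, 0.0]
contact_force: [-2.3, 0.4, 7.4]
gripper_width: -0.3
finger_force: 3.7
```

```bash
python3 -m creep '[[[0,0,-0.0005],[0,0,0]],[[0,0,-0.001],[0,0,0]],[[0,0,-0.0015],[0,0,0]],[[0,0,-0.0015],[0,0,0]],[[0,0,-0.0015],[0,0,0]]]'
```

```text
t: 4.45
ee_pos: [492.6, -170.3, 67.3]
tool_rot: [0.001, 0.992, 0.127, 0.001]
contact_force: [-8.1, 2.7, 27.6]
gripper_width: -0.3
finger_force: 14.0
```

The force rose to 27.6 N at TCP z = 67.3 mm (expected 67.5), so the tray is at its stop. I'll release slowly straight up, then back away.

```bash
python3 -m creep '[[[0,0,0.002],[0,0,0]],[[0,0,0.005],[0,0,0]],[[0,0,0.008],[0,0,0]],[[0,0,0.011],[0,0,0]],[[0,0,0.015],[0,0,0]],[[0,0,0.03],[0,0,0]],[[0,0,0.06],[0,0,0]],[[0,0,0.1],[0,0,0]],[[0,0,0.15],[0,0,0]],[[0,0,0.18],[0,0,0]],[[-0.045,-0.042,0.18],[0,0,0]],[[-0.09,-0.084,0.18],[0,0,0]],[[-0.13,-0.122,0.18],[0,0,0]],[[-0.17,-0.16,0.18],[0,0,0]],[[-0.21,-0.197,0.18],[0,0,0]],[[-0.25,-0.235,0.18],[0,0,0]],[[-0.28,-0.26,0.18],[0,0,0]],[[-0.28,-0.26,0.18],[0,0,0]]]'
python3 - <<'E'
from h import *
ims=[cv2.cvtColor(viewer.grab_frame(n),cv2.COLOR_RGB2BGR) for n in("top","scene")]
cv2.imwrite('pics/c2.png',np.hstack([cv2.resize(ims[0][180:310,270:400],(400,400)),cv2.resize(ims[1][170:300,190:320],(400,400))]))
E
```

```text
t: 6.7
ee_pos: [210.6, -431.5, 245.7]
tool_rot: [0.0, 0.992, 0.125, -0.0]
contact_force: [0.8, -0.2, -0.5]
gripper_width: -0.1
finger_force: 0.0
```

View pics/c2.png

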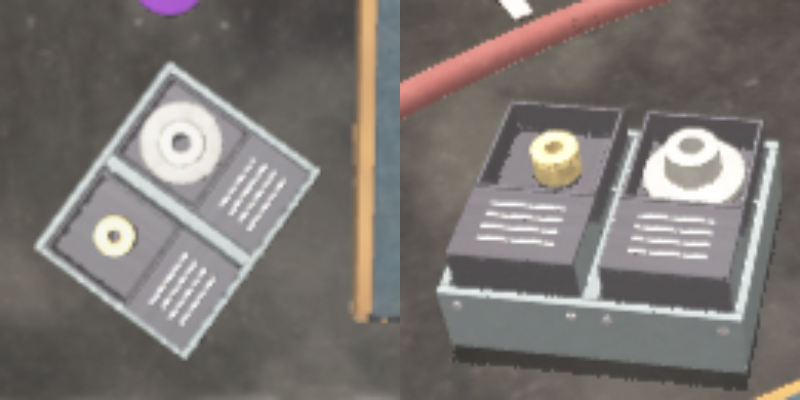

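The picture shows both trays still at the same height: the hub tray's front face at crop (670,285) is as tall as the other's. I'll check that numerically before pressing again.

```bash
python3 - <<'E'
from h import *
a=cv2.imread('pics/scene0.png');ims=cv2.cvtColor(viewer.grab_frame("scene"),cv2.COLOR_RGB2BGR);b=ims
r=np.s_[200:295,255:318]
print("diff hub tray",cv2.absdiff(a,b)[r].mean(),"diff ref tray",cv2.absdiff(a,b)[200:295,205:252].mean())
c=np.array([481.1,-113.1]);ex=np.array([np.cos(.916),np.sin(.916)]);ey=np.array([-ex[1],ex[0]])
for z in(81,62): print(z,[tuple(np.round(proj("scene",[*(c-65*ex+y*ey),z]),1)) for y in(-7,-82)],[tuple(np.round(proj("scene",[*(c+65*ex+y*ey),z]),1)) for y in(-7,-82)])
s=[cv2.resize(x[195:295,245:325],(400,500),interpolation=cv2.INTER_CUBIC) for x in(a,b)]
cv2.imwrite('pics/cmp.png',np.hstack(s))
E
```

```text
diff hub tray 0.771651350598719 diff ref tray 0.7702127659574468
81 [(np.float64(253.1), np.float64(256.4)), (np.float64(296.1), np.float64(260.3))] [(np.float64(269.5), np.float64(205.3)), (np.float64(307.7), np.float64(208.3))]
62 [(np.float64(254.4), np.float64(263.5)), (np.float64(296.7), np.float64(267.4))] [(np.float64(270.4), np.float64(212.4)), (np.float64(308.1), np.float64(215.4))]
```

View pics/cmp.png

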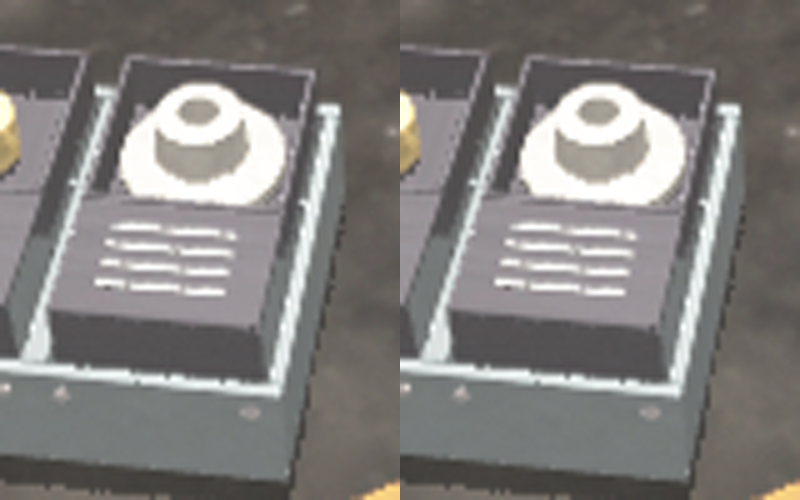

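The tray is identical to the start, so it popped up again. I'll press again, this time reading force in stages and looking at the tray while it is held down.

```bash
python3 -m creep '[[[0.045,0.042,0],[0,0,0]],[[0.09,0.084,0],[0,0,0]],[[0.13,0.122,0],[0,0,0]],[[0.17,0.16,0],[0,0,0]],[[0.21,0.197,0],[0,0,0]],[[0.25,0.235,0],[0,0,0]],[[0.28,0.26,0],[0,0,0]],[[0.28,0.26,-0.06],[0,0,0]],[[0.28,0.26,-0.11],[0,0,0]],[[0.28,0.26,-0.145],[0,0,0]],[[0.28,0.26,-0.15],[0,0,0]],[[0.28,0.26,-0.155],[0,0,0]],[[0.28,0.26,-0.16],[0,0,0]],[[0.28,0.26,-0.165],[0,0,0]],[[0.28,0.26,-0.17],[0,0,0]],[[0.28,0.26,-0.175],[0,0,0]],[[0.28,0.26,-0.179],[0,0,0]],[[0.28,0.26,-0.18],[0,0,0]],[[0.28,0.26,-0.18],[0,0,0]]]'
python3 - <<'E'
from h import *
ims=[cv2.cvtColor(viewer.grab_frame(n),cv2.COLOR_RGB2BGR) for n in("scene",)]
cv2.imwrite('pics/press.png',cv2.resize(ims[0][170:300,190:330],(700,600)[:2],interpolation=cv2.INTER_CUBIC))
E
```

```text
t: 9.22
ee_pos: [493.2, -170.2, 67.4]
tool_rot: [0.0, 0.992, 0.127, 0.001]
contact_force: [-3.7, 6.4, 21.9]
gripper_width: 0.2
finger_force: 10.6
```

View pics/press.png

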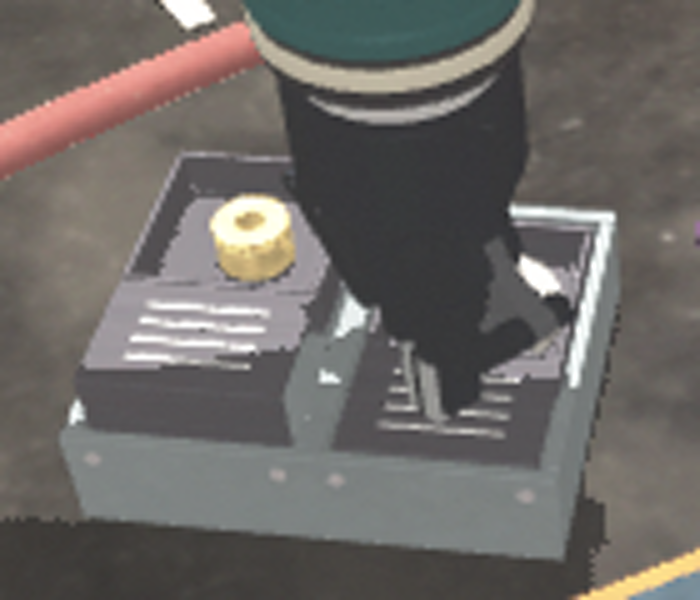

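The tray is fully down with the tips on its ribs at (445,405), and the other tray is up. Now a staged release, reading force around the latch height.

```bash
python3 -m creep '[[[0,0,0.002],[0,0,0]],[[0,0,0.004],[0,0,0]],[[0,0,0.004],[0,0,0]]]'; python3 -m creep '[[[0,0,0.003],[0,0,0]],[[0,0,0.006],[0,0,0]],[[0,0,0.008],[0,0,0]],[[0,0,0.008],[0,0,0]]]'
```

```text
t: 9.65
ee_pos: [493.1, -170.1, 70.7]
tool_rot: [0.0, 0.992, 0.127, 0.001]
contact_force: [1.1, 4.1, 7.5]
gripper_width: -0.2
finger_force: 3.5
t: 10.15
ee_pos: [492.4, -170.2, 77.9]
tool_rot: [0.0, 0.992, 0.127, 0.0]
contact_force: [-0.2, -0.9, 1.1]
gripper_width: 0.1
finger_force: 0.0
```

The force is zero at 77.9, so the tray is holding at its latch. I'll lift gently, then look.

```bash
python3 -m creep '[[[0,0,0.01],[0,0,0]],[[0,0,0.025],[0,0,0]],[[0,0,0.05],[0,0,0]],[[0,0,0.09],[0,0,0]],[[0,0,0.13],[0,0,0]],[[0,0,0.168],[0,0,0]],[[-0.045,-0.042,0.168],[0,0,0]],[[-0.09,-0.084,0.168],[0,0,0]],[[-0.13,-0.122,0.168],[0,0,0]],[[-0.17,-0.16,0.168],[0,0,0]],[[-0.2,-0.185,0.168],[0,0,0]],[[-0.2,-0.185,0.168],[0,0,0]]]'
python3 - <<'E'
from h import *
ims=[cv2.cvtColor(viewer.grab_frame(n),cv2.COLOR_RGB2BGR) for n in("top","scene")]
cv2.imwrite('pics/c3.png',np.hstack([cv2.resize(ims[0][180:310,270:400],(400,400)),cv2.resize(ims[1][170:300,190:320],(400,400))]))
E
```

```text
t: 11.65
ee_pos: [290.7, -356.4, 246.3]
tool_rot: [0.0, 0.992, 0.125, -0.0]
contact_force: [0.3, 0.2, 0.3]
gripper_width: -0.0
finger_force: 0.0
```

View pics/c3.png

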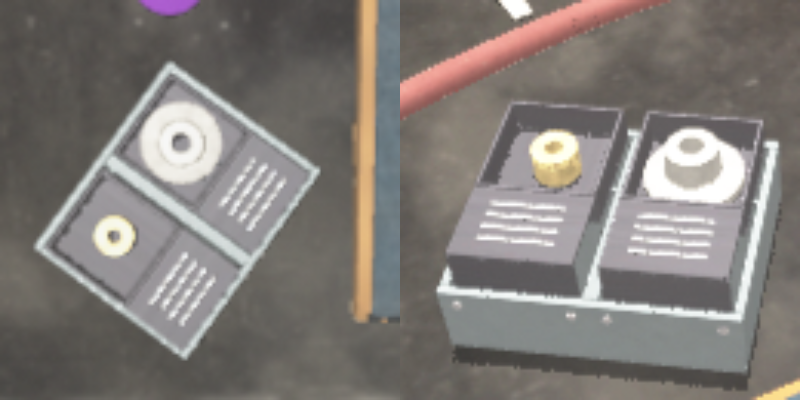

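The tray popped up again although the force was zero at the latch height. I need to know when it leaves, so I'll press again, stop with the tip just above the latch height, and track the ribs' pixel row numerically (7 px lower when latched).

```bash
cat >> h.py <<'E'
def rep(tag):
    im=viewer.grab_frame("scene"); cv2.imwrite(f"pics/{tag}.png",im[:,:,::-1]); a=cv2.imread('pics/scene0.png')
    g=cv2.cvtColor(im,cv2.COLOR_RGB2GRAY);g0=cv2.cvtColor(a,cv2.COLOR_BGR2GRAY)
    # match the front-edge patch of the hub tray (clear of the gripper)
    for nm,(r0,r1,c0,c1) in dict(front=(246,266,258,296),backrim=(200,212,268,276),ref=(246,262,212,250)).items():
        m=cv2.matchTemplate(g[r0-4:r1+16,c0-4:c1+4],g0[r0:r1,c0:c1],cv2.TM_CCOEFF_NORMED);_,v,_,l=cv2.minMaxLoc(m);print(nm,"shift",l[0]-4,l[1]-4,round(v,2))
    s=sense();print(s['t'],np.round(s['ee_pos'],1),np.round(s['contact_force'],1))
E
python3 -c "
from h import *
rep('up')"
python3 -m creep '[[[0.045,0.042,0],[0,0,0]],[[0.09,0.084,0],[0,0,0]],[[0.13,0.122,0],[0,0,0]],[[0.17,0.16,0],[0,0,0]],[[0.2,0.185,0],[0,0,0]],[[0.2,0.185,-0.06],[0,0,0]],[[0.2,0.185,-0.11],[0,0,0]],[[0.2,0.185,-0.145],[0,0,0]],[[0.2,0.185,-0.152],[0,0,0]],[[0.2,0.185,-0.159],[0,0,0]],[[0.2,0.185,-0.166],[0,0,0]],[[0.2,0.185,-0.173],[0,0,0]],[[0.2,0.185,-0.179],[0,0,0]],[[0.2,0.185,-0.18],[0,0,0]],[[0.2,0.185,-0.18],[0,0,0]]]'
python3 -c "
from h import *
rep('p3')"
python3 -m creep '[[[0,0,0.004],[0,0,0]],[[0,0,0.009],[0,0,0]],[[0,0,0.015],[0,0,0]],[[0,0,0.015],[0,0,0]]]'
python3 -c "
from h import *
rep('r3')"
```

```text
front shift 0 0 1.0
backrim shift 0 0 1.0
ref shift 0 0 1.0
11.8 [ 292.6 -354.7  246.1] [-0.  -0.2 -0.9]
t: 13.68
ee_pos: [493.2, -169.9, 67.5]
tool_rot: [0.0, 0.992, 0.127, 0.001]
contact_force: [-3.2, 4.9, 12.8]
gripper_width: -0.1
finger_force: 6.3
front shift 3 3 0.16
backrim shift 3 16 0.3
ref shift 0 -4 0.81
13.725 [ 493.2 -169.9   67.5] [-3.3  4.9 13.3]
t: 14.22
ee_pos: [492.9, -170.4, 81.6]
tool_rot: [0.001, 0.992, 0.127, 0.001]
contact_force: [0.6, 0.3, 0.4]
gripper_width: -0.2
finger_force: 0.0
front shift 0 3 0.43
backrim shift -1 12 0.28
ref shift 0 -4 0.81
14.275 [ 492.7 -170.3   81.2] [-0.1 -0.5 -0.2]
```

```bash
python3 - <<'E'
from h import *
a=cv2.imread('pics/p3.png');b=cv2.imread('pics/r3.png')
cv2.imwrite('pics/v9.png',np.hstack([cv2.resize(x[200:290,195:325],(400,400),interpolation=cv2.INTER_CUBIC) for x in(a,b)]))
E
```

```text
(no output)
```

View pics/v9.png

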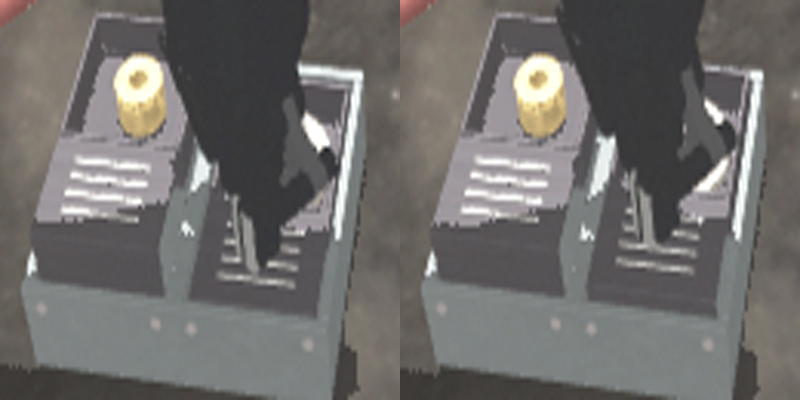

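On the right (after release), the tray sits about 8 mm above its stop with the tips clear of it, so it does latch and something later pops it. I'll wait in place, then rise in stages while watching the tray's front edge.

```bash
cat >> h.py <<'E'
def edge(tag):
    im=viewer.grab_frame("scene"); cv2.imwrite(f"pics/{tag}.png",im[:,:,::-1])
    g=cv2.cvtColor(im,cv2.COLOR_RGB2GRAY).astype(float)
    print(tag,"col 285-292 rows 248-276:",np.round(g[248:277,285:293].mean(1)).astype(int).tolist(), np.round(sense()['contact_force'],1), sense()['t'])
E
python3 -c "
from h import *
edge('e0')"
python3 -m creep '[[[0,0,0],[0,0,0]],[[0,0,0],[0,0,0]],[[0,0,0],[0,0,0]],[[0,0,0],[0,0,0]],[[0,0,0],[0,0,0]],[[0,0,0],[0,0,0]]]'
python3 -c "
from h import *
edge('e1')"
python3 -m creep '[[[0,0,0.005],[0,0,0]],[[0,0,0.01],[0,0,0]],[[0,0,0.01],[0,0,0]]]'
python3 -c "
from h import *
edge('e2')
a=cv2.cvtColor(cv2.imread('pics/up.png'),6).astype(int);print('up ref',a[248:277,285:293].mean(1).astype(int).tolist())"
```

```text
e0 col 285-292 rows 248-276: [144, 155, 91, 91, 135, 128, 86, 96, 143, 109, 86, 94, 137, 101, 86, 86, 86, 86, 87, 88, 84, 85, 95, 125, 128, 133, 129, 128, 128] [ 0.8  0.3 -0.3] 14.325
t: 15.08
ee_pos: [492.3, -170.1, 80.8]
tool_rot: [-0.0, 0.992, 0.127, -0.0]
contact_force: [-0.5, -0.3, -0.1]
gripper_width: 0.0
finger_force: 0.0
e1 col 285-292 rows 248-276: [146, 158, 91, 91, 135, 128, 86, 96, 143, 109, 85, 94, 137, 102, 86, 86, 86, 86, 87, 89, 84, 86, 95, 125, 128, 133, 129, 128, 128] [ 0.4 -0.2  0.3] 15.125
t: 15.5
ee_pos: [492.6, -170.2, 91.3]
tool_rot: [0.0, 0.992, 0.127, 0.0]
contact_force: [0.2, -0.1, -0.2]
gripper_width: -0.2
finger_force: 0.0
e2 col 285-292 rows 248-276: [163, 171, 94, 93, 135, 128, 87, 97, 144, 109, 86, 95, 138, 102, 86, 86, 86, 86, 88, 89, 84, 86, 95, 125, 128, 134, 129, 129, 128] [-0.2  0.3 -0.1] 15.55
up ref [196, 231, 173, 169, 193, 222, 171, 170, 170, 170, 169, 158, 107, 95, 95, 94, 94, 94, 94, 95, 94, 94, 127, 231, 241, 176, 137, 136, 136]
```

It stays latched for over 1 s, with the tip already 15 mm clear. I'll continue upward slowly in stages.

```bash
python3 -m creep '[[[0,0,0.015],[0,0,0]],[[0,0,0.03],[0,0,0]],[[0,0,0.03],[0,0,0]]]'
python3 -c "
from h import *
edge('e3')"
python3 -m creep '[[[0,0,0.02],[0,0,0]],[[0,0,0.05],[0,0,0]],[[0,0,0.08],[0,0,0]],[[0,0,0.1],[0,0,0]],[[0,0,0.1],[0,0,0]]]'
python3 -c "
from h import *
edge('e4')"
```

```text
t: 15.92
ee_pos: [492.8, -170.3, 121.4]
tool_rot: [0.0, 0.992, 0.127, 0.001]
contact_force: [0.6, -0.0, 0.3]
gripper_width: -0.1
finger_force: 0.0
e3 col 285-292 rows 248-276: [216, 201, 122, 110, 137, 130, 89, 98, 144, 111, 88, 96, 138, 104, 89, 88, 88, 88, 90, 91, 87, 88, 96, 126, 129, 134, 130, 130, 128] [ 0.5  0.2 -0. ] 15.975
t: 16.6
ee_pos: [492.7, -170.3, 221.0]
tool_rot: [0.0, 0.992, 0.127, 0.001]
contact_force: [-1.1, -0.4, -1.0]
gripper_width: -0.1
finger_force: 0.0
e4 col 285-292 rows 248-276: [214, 208, 157, 176, 227, 174, 158, 148, 172, 124, 89, 97, 137, 104, 89, 88, 89, 89, 90, 92, 86, 88, 97, 125, 128, 133, 128, 128, 128] [ 0.2  0.5 -0.1] 16.65
```

The ribs are still at rows 252/256/260, so the tray is latched with the robot 145 mm clear. I'll stay here, wait, and check once more.

```bash
python3 -m creep '[[[0,0,0],[0,0,0]],[[0,0,0],[0,0,0]],[[0,0,0],[0,0,0]],[[0,0,0],[0,0,0]],[[0,0,0],[0,0,0]],[[0,0,0],[0,0,0]],[[0,0,0],[0,0,0]],[[0,0,0],[0,0,0]],[[0,0,0],[0,0,0]],[[0,0,0],[0,0,0]],[[0,0,0],[0,0,0]],[[0,0,0],[0,0,0]]]' | head -1
python3 - <<'E'
from h import *
edge('e5');a=cv2.imread('pics/e5.png');t=cv2.cvtColor(viewer.grab_frame("top"),4)
cv2.imwrite('pics/v10.png',np.hstack([cv2.resize(x,(400,400)) for x in(a[180:300,195:325],t[180:310,270:400])]))
E
```

```text
t: 18.15
e5 col 285-292 rows 248-276: [214, 208, 157, 176, 227, 174, 158, 153, 188, 125, 89, 97, 137, 104, 89, 88, 89, 89, 90, 91, 87, 88, 97, 125, 128, 132, 129, 128, 127] [-0.5 -0.5 -1.2] 18.2
```

View pics/v10.png

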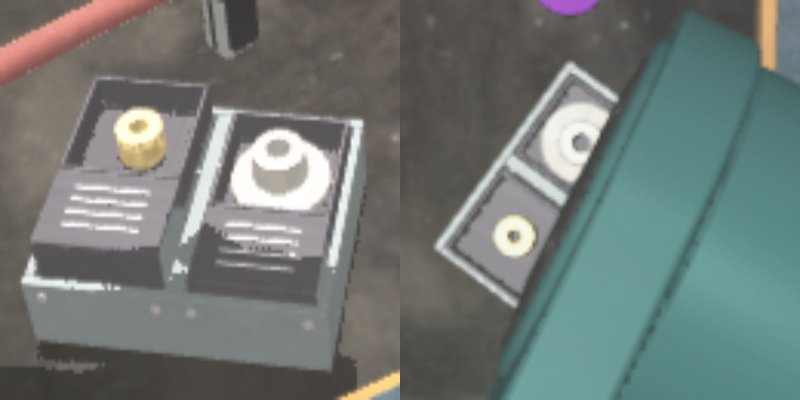

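The hub tray is clearly down at its latch, with its plate at crop (255,245) and the hub in it at (280,175). The spacer tray at (115,210) is up and the gripper is well clear, so I'm handing in.

```bash
python3 -c "
from bench import job_done
print(job_done())"
```

```text
the job is handed in; nothing more can be done
None
```

The cast hub's tray (right, -y) is latched down with the hub still in it, and the spacer tray was never pressed and is still up; it took three presses, because the tray popped back up after the first two for a reason I did not find, and I handed in at about 18 s of the 29 s.

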